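# Draw out the spring carriage with a hook and build its disc-spring pack

### The arm

A 6-joint arm with a two-finger parallel gripper is mounted at the origin on the work surface. World frame = base frame: x ahead of the robot, y to its left, z up, the work surface at z = 0. Lengths are in mm, angles in rad, forces in N, time in s.
With the tool pointing down it reaches from about 250 to 725 mm from the base axis. Payload 9.7 kg.
Tool frame: the origin (TCP) lies midway between the tips of the shut fingers; the grasp point (between the pads) lies 19 mm behind it; z points along the fingers, y is the line along which they close (so a half turn about z gives the same grasp; the last joint's range is limited). The gripper opens to 85 mm and grips with 20 to 120 N. Pads are 22 mm wide; open, the fingers measure 114 mm over their backs; the gripper's body (76 mm by 85 mm) begins 54 mm behind the grasp point. The pads swing forward as they close: fully open they stand 13 mm farther back than shut.
Start: joints at [1.35, 0.087, 0.176, 1.66, 0, 1.571], TCP at [120.453, 536.645, 202.284] pointing down, gripper open.
Joint ranges: [-3.13, 3.13], [-0.85, 1.81], [-1.15, 1.24], [-2.2, 2.28], [-1.44, 1.52], [-3.14, 3.14]. Speed limits (rad/s): [2.22, 2.22, 2.57, 3.14, 3.14, 3.14].

### API

Orientations are given as a 3x3 rotation matrix whose columns are the frame's x, y, z axes.
In Python, from bench import read_state, grab_frame, camera_params, order, nets gives the robot as it stands.
- The arm moves only by the shell command python3 -m crank 'ROWS' [OPENING] [FORCE]. ROWS is JSON, a list of rows, each a list of 2 entries, a list of its own where there are three numbers: the shift along the tool's x, y, z in cm, then the turn about the tool's z in rad. In form: [[[dx, dy, dz], spin], ...]. A call has 1 to 10 rows; each row shifts and turns the commanded pose from where the row before left it, along the tool's axes as they then stand; what a row does not reach is not made up. A row lasts 1/8 s, in which the tool goes at most 62.5 mm and 10.7 degrees, less where a joint would pass 70% of its speed; a pose out of reach is approached as far as the arm can. A call is refused whole if a number of a shift passes 6.25 or a number of a turn 0.188, either way. A call with a gripper value outside its range is refused whole. OPENING is the finger opening in cm, from 0 to 8.54, set as the call begins (- or left out, the last holds). The fingers move at their own pace and stop on an object; FORCE is the grip in N (left out, the last holds). Time passes only in rows, so rows that do not move let the fingers close. It gives the time, the measured TCP pose, the force, the opening and the grip force at its end, in the units of the state.
- read_state(): the state, without advancing time (a new reading comes with each control period).
- grab_frame(name): name is "scene" or "top" or "wrist"; returns the picture (420x560x3 uint8, red, green, blue); there is no depth.
- camera_params(name): a dict with "vertical_fov" (degrees; the focal length in pixels is half the picture's height over the tangent of half this angle, whatever the lens; pixels are square), "cx", "cy" (the principal point, pixels), "R" (3x3) and "t" (3): a world point X has camera coordinates R X + t. Camera axes: x right, y down, z forward; pixel columns grow to the right and rows downward; lengths in mm; the calibration is good to about 2 mm. The wrist camera is an equidistant fisheye: a pixel r from the principal point sees the ray r / f radians off the axis. A picture is of the moment at which its call begins: read the wrist's pose just before it. camera_params takes no time and is no camera call; for the wrist camera it gives the pose at the moment of the call.
- order.sign_off(): hands the job in; it is judged then, once.
Trained networks look in the newest picture that a camera, given by its name, has taken for a name from the list of things; names that differ only in an ending like _2 or _b are one class to them, and where a whole thing is asked for, a point or a joint stands for the part that bears it (a point fixed in the world has none). Each returns a list of dicts, best first, with "confidence" (0 to 1); they miss things now and then, are a little off and sometimes report something else, mostly with a low value. They report only what shows in the picture. A call takes as long as a camera call. They do not tell look-alikes from the thing itself.
- nets.spot_in(camera, target): "at" ([column, row] in pixels, amid what is visible of it).
- nets.mark_of(camera, target): "at" ([column, row] in pixels: a listed point, or the origin of a listed thing).
The state is a dict: "clock": time; "q": joint angles; "joint_velocities": joint speeds; "tau": joint torques, N m; "eef_pos": TCP position; "tool_rot": TCP orientation; "contact_force": force on the tool from outside, world axes, zero at the start; "ft_torque": the same for the moment, N m; "width": finger opening in mm; "finger_force": force on a finger pad.
Only numpy, scipy, OpenCV 4.12 (cv2) and the standard library are available. Lean on these libraries where they do the work, as an engineer would, in place of code of your own. Each camera call takes 0.05 s, during which the arm holds its last target. There are 200 camera calls.

### The job

With the hooked rod, reach under the green press's ledge, catch the hidden eye of the spring carriage and pull it fully out; then stack every cone washer from the blue mat on the carriage's arbor with faces alternating, so that neighbours meet crown to crown or rim to rim and none is nested in another. Then slide the loaded carriage fully home under the ledge again and lay the rod flat back on its cork mat, handle on the dark patch. Do not knock over the glue jar.

Things in the scene. Friction and masses are not known exactly. Their poses are not given: they have to be found in the camera images.
- press: fixed green press. Origin on the table below the middle of the ledge's front lip; x axis points in under the ledge, z up. Ledge: slab over x 0 to 200, y -80 to 80, z 98 to 110 mm; side walls only beyond x = 70; a column stands on it at x 110 to 170. A yellow stripe on it marks y = 0, the eye's line. Two rails 6 mm high on the table from x = -80, at y 16 to 26 mm either side
- carriage (a joint): how far the carriage is pulled out along the press's -x, m: 0 = fully home (stop), 0.145 = fully out (stop). About 2.5 N friction; stays where it is left
- eye (a point): centre of the carriage's red eye: a level flat ring, hole 26 mm, outside 40 mm, 8 mm thick, centre 60 mm above the table, on the press's y = 0; at press x = 35 mm when home, -110 mm when out. A thin red post holds it on the arbor's side only: a rod along the press's x axis can come in from the front beneath it. Axes as the press's
- seat (a point): centre of the round seat (46 mm across, 24 mm above the table, 14 mm above its plate) at the foot of the upright steel arbor, 56 mm behind the eye (press +x). Arbor 15 mm thick, 64 mm tall above the seat, last 6 mm tapered. Alternating, each washer takes 12 mm of height; two facing the same way nest and take only 7 mm
- hook: hooked rod, 180 g: wooden handle 110 long, 24 wide, 18 high, then a steel rod of 8 mm in line, its end turned up as a pin. Origin at the centre of the handle's underside, near the centre of mass; x towards the pin, z up as the pin. Rod axis 9 mm above the underside; 8 mm pin at x = 150, its top 31 mm above the underside. Starts on the cork mat, pin up
- cork_mat: thin cork mat (flush, 250 x 90 mm) with a dark patch 130 x 50 mm for the handle. Origin at the patch's centre, on the table; x axis along the mat, the way the rod points
- cone_a1: steel cone washer, 60 g, 48 mm outside, 22 mm hole, 12 mm high overall: wall 7 mm (vertically), rising 5 mm from rim to hole; convex face steel, hollow face yellow. Origin on its axis at mid height. Starts crown up (steel face seen from above, rim face 0 to 7 mm above the table); its z axis points to its crown (narrow end).
- cone_a2: steel cone washer, 60 g, 48 mm outside, 22 mm hole, 12 mm high overall: wall 7 mm (vertically), rising 5 mm from rim to hole; convex face steel, hollow face yellow. Origin on its axis at mid height. Starts crown up (steel face seen from above, rim face 0 to 7 mm above the table); its z axis points to its crown (narrow end).
- cone_b1: steel cone washer, 60 g, 48 mm outside, 22 mm hole, 12 mm high overall: wall 7 mm (vertically), rising 5 mm from rim to hole; convex face steel, hollow face yellow. Origin on its axis at mid height. Starts crown down (yellow hollow seen from above, rim face 5 to 12 mm above the table); its z axis points away from its crown.
- cone_b2: steel cone washer, 60 g, 48 mm outside, 22 mm hole, 12 mm high overall: wall 7 mm (vertically), rising 5 mm from rim to hole; convex face steel, hollow face yellow. Origin on its axis at mid height. Starts crown down (yellow hollow seen from above, rim face 5 to 12 mm above the table); its z axis points away from its crown.
- cone_b3: steel cone washer, 60 g, 48 mm outside, 22 mm hole, 12 mm high overall: wall 7 mm (vertically), rising 5 mm from rim to hole; convex face steel, hollow face yellow. Origin on its axis at mid height. Starts crown down (yellow hollow seen from above, rim face 5 to 12 mm above the table); its z axis points away from its crown.
- glue_jar: white glue jar, 68 mm across, 85 mm high, standing at the far side. Origin at the centre of its underside
Not all that is in view belongs to the job. Several things have the shape of the hook; the one meant has the colours described above.

How it is judged:
By the outcome, as a careful person would: the job done as asked, in the order asked, and still so for the second after the job is handed in, with the robot touching nothing.
Of cone_b1, cone_b2, cone_b3 only 1 to 3 are there at a start; the rules pass over those that are not, and their reading is None.
At some moment in a run one of hook, cone_a1, cone_a2, cone_b1, cone_b2, cone_b3 may be knocked a few centimetres aside while the robot is not near it.
Once in a run the grip may slacken for a moment while it holds something.
It also fails if it takes over 208 s, if anything falls off the work surface, if the arm or the gripper's body presses on something with over 40 N, if the wrist force passes 120 N, or if a joint passes its speed limit or range.

## Working session

There is one attempt and no reset: what is moved stays moved. The work goes in short steps, Python scripts to look and compute and a shell command to move; the robot and the scene stay as the last step left them, time stands still between calls to the robot, and variables do not carry over. Pictures are saved under pics/ and viewed, at most 14 in all, crops included, and the job is handed in when it is done.

```bash
ls; mkdir -p pics; cat > h.py <<'E'
import numpy as np, cv2, json
from bench import read_state, grab_frame, camera_params, order, nets
def ray(cam,px,P=None):
    P=P or camera_params(cam); f=210/np.tan(np.radians(P["vertical_fov"]/2))
    u=np.array([(px[0]-P["cx"])/f,(px[1]-P["cy"])/f]); R=np.array(P["R"]);t=np.array(P["t"])
    if cam=="wrist":
        r=np.linalg.norm(u); d=np.array([*(u/max(r,1e-9)*np.sin(r)),np.cos(r)])
    else: d=np.array([*u,1])
    return -R.T@t, R.T@d
def at(cam,px,z,P=None):
    o,d=ray(cam,px,P); return o+d*(z-o[2])/d[2]
def proj(cam,X,P=None):
    P=P or camera_params(cam); f=210/np.tan(np.radians(P["vertical_fov"]/2))
    c=np.array(P["R"])@np.array(X,float)+np.array(P["t"])
    if cam=="wrist":
        r=np.hypot(c[0],c[1]); th=np.arctan2(r,c[2]); return np.array([P["cx"],P["cy"]])+f*th*c[:2]/max(r,1e-9)
    return np.array([P["cx"],P["cy"]])+f*c[:2]/c[2]
def save(cam,n):
    im=grab_frame(cam); cv2.imwrite(f"pics/{n}.png",im[...,::-1]); return im
np.set_printoptions(precision=1,suppress=True)
E
python3 - <<'E'
from h import *
save("top","top0");save("scene","scene0")
s=read_state();print(s["clock"],s["eef_pos"],s["tool_rot"])
for c in("top","scene"):
  P=camera_params(c);o,d=ray(c,(280,210));print(c,o,d)
  for n,z in(("press",0),("eye",60),("seat",24),("hook",0),("cork_mat",0),("cone_a1",6),("cone_b1",6),("glue_jar",0)):
    for r in nets.mark_of(c,n)[:6]:
      print(n,np.round(r["at"]),round(r["confidence"],2),at(c,r["at"],z))
E
```

```text
pics
0.1 [120.4 536.4 201.6] [[-1.   0.2 -0. ]
 [ 0.2  1.  -0. ]
 [-0.  -0.  -1. ]]
top [ 376.7   -2.6 1139.2] [ 0.1  0.  -1. ]
press [204. 200.] 0.79 [565.7 213.2   0. ]
eye [384. 208.] 0.53 [ 541.6 -269.5   60. ]
hook [357. 327.] 0.94 [ 232.8 -204.5    0. ]
hook [283. 252.] 0.77 [426.7  -6.4   0. ]
hook [203. 204.] 0.37 [555.3 215.    0. ]
hook [288. 252.] 0.35 [427.7 -19.4   0. ]
cork_mat [285. 248.] 0.97 [439.  -11.4   0. ]
cone_a1 [386. 211.] 0.74 [ 543.2 -286.8    6. ]
cone_a1 [398. 236.] 0.54 [ 472.9 -318.4    6. ]
cone_b1 [348. 200.] 0.48 [ 571.3 -185.1    6. ]
glue_jar [282. 127.] 0.78 [781.2   0.5   0. ]
scene [1286.8 -443.8  701.6] [-0.7  0.4 -0.6]
press [342. 219.] 0.67 [547.7 202.6   0. ]
eye [359. 195.] 0.56 [554.3 239.7  60. ]
seat [376. 205.] 0.98 [566.4 283.5  24. ]
hook [127. 200.] 0.7 [ 236.8 -198.8    0. ]
hook [235. 218.] 0.62 [424.2  -7.9   0. ]
cork_mat [237. 221.] 0.8 [436.9 -10.4   0. ]
cone_a1 [102. 272.] 0.79 [ 464.7 -322.7    6. ]
cone_a1 [129. 292.] 0.56 [ 544.1 -294.6    6. ]
cone_b1 [184. 278.] 0.54 [ 558.4 -189.7    6. ]
cone_b1 [330. 318.] 0.39 [783.8  -4.7   6. ]
cone_b1 [236. 219.] 0.3 [434.9 -11.3   6. ]
glue_jar [332. 317.] 0.93 [780.6   4.    0. ]
```

View pics/top0.png

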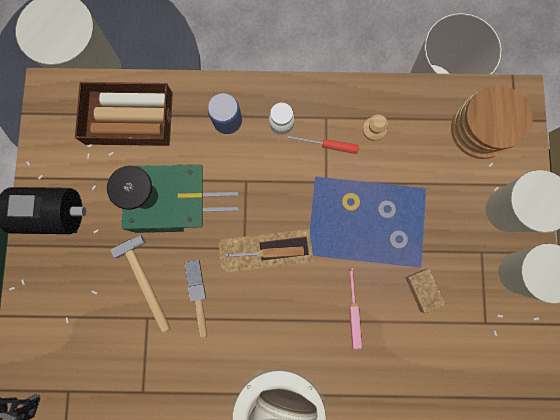

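View pics/scene0.png

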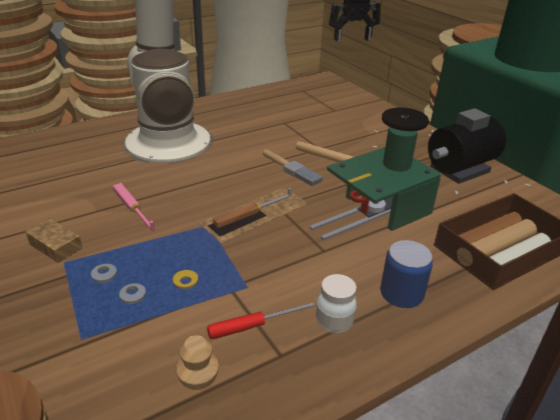

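```bash
python3 - <<'E'
from h import *
im=cv2.imread("pics/top0.png")[155:280,165:315]
cv2.imwrite("pics/crop0.png",cv2.resize(im,None,fx=4.8,fy=4.8,interpolation=cv2.INTER_CUBIC))
a=at("top",(308,251.5),9);b=at("top",(227,255),25);print(a,b,np.degrees(np.arctan2(*(b-a)[1::-1])))
E
python3 -m crank '[[[0,0,0],0.187],[[0,0,0],0.187],[[0,0,0],0.187],[[0,0,0],0.187],[[0,0,0],0.187],[[0,0,0],0.187],[[0,0,0],0.187],[[0,0,0],0.187]]'
```

```text
[428.7 -74.2   9. ] [415.6 141.7  25. ] 93.46035457316283
clock: 1.9
eef_pos: [120.5, 536.7, 202.3]
tool_rot: [[0.152, 0.988, -0.0], [0.988, -0.152, 0.0], [0.0, -0.0, -1.0]]
contact_force: [0.3, 0.8, -0.1]
width: 85.4
finger_force: 0.0
```

View pics/crop0.png

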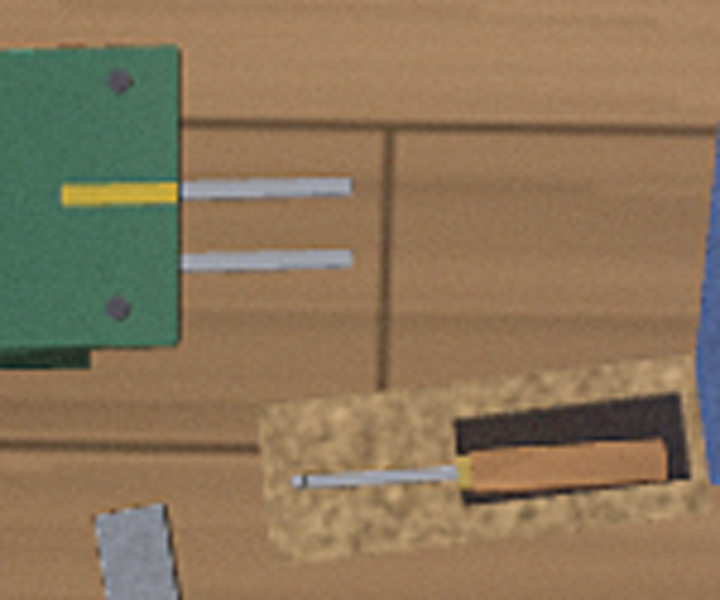

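```bash
python3 - <<'E'
from h import *
g=lambda u,v,z:at("top",(165+u/4.8-.4,155+v/4.8-.4),z)
yaw=lambda d:np.degrees(np.arctan2(d[1],d[0]))
a,b=g(180,47,110),g(180,345,110);print("lip",a,b,(a+b)/2,np.linalg.norm(a-b),yaw(a-b)+90)
s,e=g(62,195,110),g(178,192.5,110);print("stripe",s,e,yaw(s-e))
r1,r2=g(351,186,6),g(352,259,6);print("rails",r1,r2,(r1+r2)/2,np.linalg.norm(r1-r2))
rm=(r1+r2)/2;L=(a+b)/2;print("axis",yaw((L-rm)), np.linalg.norm((L-rm)[:2]))
h1,h2=g(470,470,15),g(666,459,15);p=g(298,481,31);print("hook",h1,h2,(h1+h2)/2,p,yaw(p-h2),yaw(h1-h2))
c=[g(*q,0) for q in((456,420),(678,393),(690,478),(467,506))];print("patch",np.mean(c,0),yaw(c[0]-c[1]),yaw(c[3]-c[2]),np.linalg.norm(c[0]-c[1]),np.linalg.norm(c[0]-c[3]))
S=read_state();R=np.array(S["tool_rot"]);print(R.T@(np.array([427,-8,200])-S["eef_pos"]))
E
```

```text
lip [639.7 201.2 110. ] [482.  194.6 110. ] [560.8 197.9 110. ] 157.86418312836523 92.38481346812983
stripe [559.6 259.4 110. ] [561.8 199.  110. ] 92.07681218697309
rails [585.7 120.1   6. ] [543.4 118.3   6. ] [564.6 119.2   6. ] 42.41291304690294
axis 92.701755134583 78.74681597177117
hook [423.9  48.   15. ] [431.6 -61.4  15. ] [427.8  -6.7  15. ] [415.9 141.7  31. ] 94.42734345689465 94.01747832652225
patch [437.2  -9.3   0. ] 97.75427341064598 97.93136025810995 127.11519650072188 48.93792319940632
[-491.9  385.6    2.3]
```

```bash
python3 -m crank '[[[0,0,0],-0.187],[[0,0,0],-0.038],[[-4.7,2.22,0],0],[[-4.7,2.22,0],0],[[-4.7,2.22,0],0],[[-4.7,2.22,0],0],[[-4.7,2.22,0],0],[[-4.7,2.22,0],0]]' >/dev/null
python3 -m crank '[[[-4.7,2.22,0],0],[[-4.7,2.22,0],0],[[-4.7,2.22,0],0],[[-4.7,2.22,0],0],[[-4.7,2.22,0],0],[[-4.7,2.22,0],0],[[0,0,0],0],[[0,0,0],0]]' 4.5 60
python3 - <<'E'
from h import *
P=camera_params("wrist");save("wrist","w1");print(ray("wrist",(P["cx"],P["cy"])))
for n,z in(("hook",0),("cork_mat",0),("press",0)):
    for r in nets.mark_of("wrist",n)[:6]:print(n,np.round(r["at"]),round(r["confidence"],2),at("wrist",r["at"],z,P))
print(proj("wrist",(427.8,-6.7,0),P),proj("wrist",(416,142,31),P))
E
```

```text
clock: 3.9
eef_pos: [430.3, -4.5, 202.2]
tool_rot: [[-0.078, 0.997, -0.0], [0.997, 0.078, 0.0], [0.0, -0.0, -1.0]]
contact_force: [-0.2, 0.5, -0.1]
width: 44.8
finger_force: 0.0
(array([424.2,  61.8, 374.1]), array([ 0. , -0.3, -1. ]))
hook [277. 183.] 0.67 [426.7  -8.    0. ]
cork_mat [287. 181.] 0.68 [437.8  -4.8   0. ]
press [405.  24.] 0.84 [563.7 202.1   0. ]
press [287. 182.] 0.64 [438.2  -5.9   0. ]
[278.4 182. ] [278.   47.9]
```

View pics/w1.png

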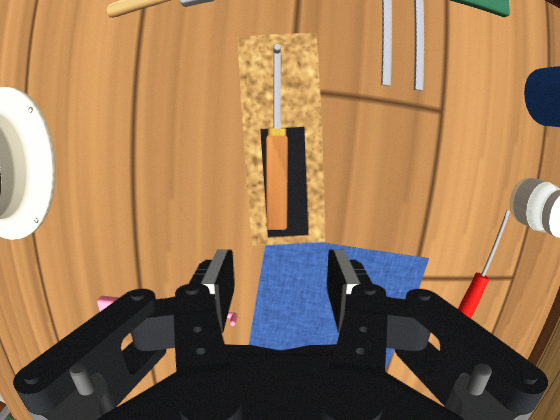

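```bash
python3 -m crank '[[[-0.2,-0.3,6],0],[[0,0,6],0],[[0,0,5],0],[[0,0,2],0],[[0,0,0.8],0],[[0,0,0],0],[[0,0,0],0]]'
python3 -m crank '[[[0,0,0],0],[[0,0,0],0],[[0,0,0],0],[[0,0,0],0],[[0,0,0],0],[[0,0,0],0]]' 0 70
```

```text
clock: 4.97
eef_pos: [428.5, -6.6, 5.5]
tool_rot: [[-0.079, 0.997, 0.002], [0.997, 0.079, -0.0], [-0.0, 0.002, -1.0]]
contact_force: [0.2, 0.1, -1.0]
width: 44.9
finger_force: 0.0
clock: 5.72
eef_pos: [427.7, -6.8, 4.3]
tool_rot: [[-0.079, 0.997, -0.0], [0.997, 0.079, 0.0], [0.0, -0.0, -1.0]]
contact_force: [-0.3, 0.9, -0.6]
width: -0.2
finger_force: 0.0
```

```bash
python3 -m crank '[[[0,0,-4],0],[[0,0,-6],0],[[0,0,-6],0],[[0,0,0],0]]' 4.5
python3 - <<'E'
from h import *
save("wrist","w2")
P=camera_params("wrist")
for r in nets.mark_of("wrist","hook")[:6]:print(np.round(r["at"]),round(r["confidence"],2),at("wrist",r["at"],0,P))
E
```

```text
clock: 6.22
eef_pos: [429.7, -6.8, 169.0]
tool_rot: [[-0.079, 0.997, 0.007], [0.997, 0.079, -0.0], [-0.001, 0.007, -1.0]]
contact_force: [-0.1, 0.8, -0.9]
width: 45.0
finger_force: 0.0
```

View pics/w2.png

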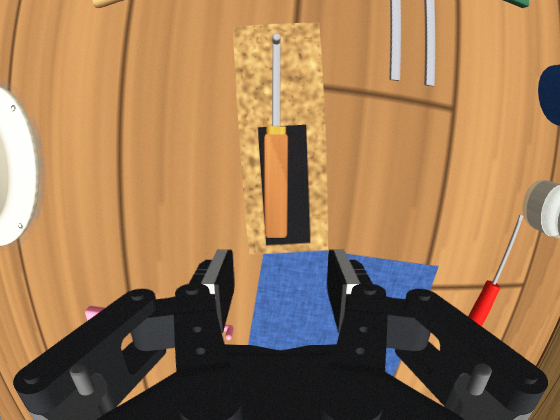

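```bash
python3 - <<'E'
from h import *
s=read_state();p=np.array(s["eef_pos"]);print(p,s["q"],proj("wrist",p),proj("scene",p),proj("top",p),proj("scene",p*[1,1,0]))
im=save("scene","s2");save("top","t2")
a=im[90:300,130:410];cv2.imwrite("pics/s2c.png",cv2.resize(a[...,::-1],None,fx=2.7,fy=2.7))
E
```

```text
[428.   -6.8 164.5] [-0.  -0.2 -0.2  1.6 -0.   1.5] [281.3 242.9] [235.  155.3] [283.3 248.3] [236.3 218.7]
```

View pics/s2c.png

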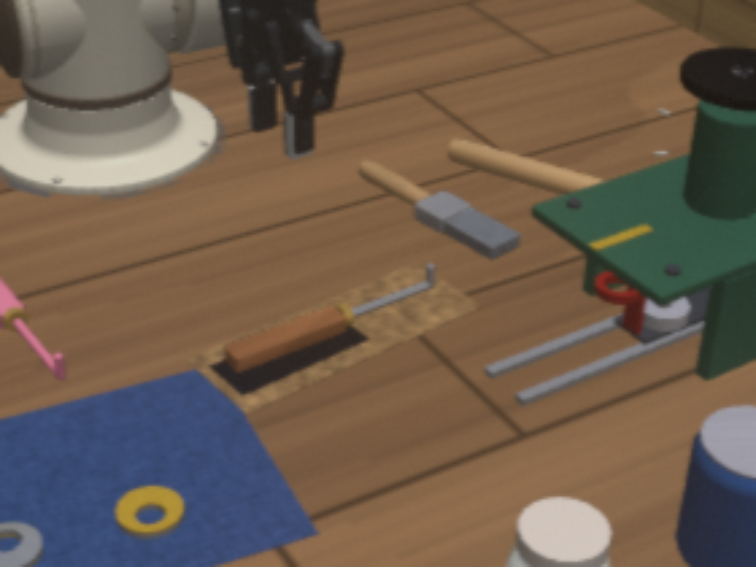

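```bash
python3 -m crank '[[[0,0,6],0],[[0,0,6],0],[[0,0,4],0],[[0,0,0],0],[[0,0,0.5],0],[[0,0,0],0],[[0,0,0],0]]' 4.5
python3 -m crank '[[[0,0,0.25],0],[[0,0,0.25],0],[[0,0,0],0]]'
python3 -m crank '[[[0,0,0.25],0],[[0,0,0.25],0],[[0,0,0],0]]'
```

```text
clock: 7.3
eef_pos: [428.5, -6.8, 0.5]
tool_rot: [[-0.079, 0.997, 0.002], [0.997, 0.079, -0.0], [-0.0, 0.002, -1.0]]
contact_force: [-0.7, 0.1, -0.9]
width: 45.1
finger_force: 0.0
clock: 7.68
eef_pos: [427.5, -6.8, -5.9]
tool_rot: [[-0.079, 0.997, -0.0], [0.997, 0.079, 0.0], [0.0, -0.0, -1.0]]
contact_force: [0.2, -0.2, -0.2]
width: 45.0
finger_force: 0.0
clock: 8.05
eef_pos: [427.5, -6.8, -11.0]
tool_rot: [[-0.079, 0.997, -0.0], [0.997, 0.079, -0.0], [0.0, -0.0, -1.0]]
contact_force: [0.2, -0.1, -0.8]
width: 45.1
finger_force: 0.0
```

```bash
python3 - <<'E'
from h import *
im=save("scene","s3")
a=im[150:250,180:300];cv2.imwrite("pics/s3c.png",cv2.resize(a[...,::-1],None,fx=6,fy=6,interpolation=cv2.INTER_CUBIC))
s=read_state();x,y,_=s["eef_pos"]
for z in(0,10,20,30):print(z,(proj("scene",(x,y,z))-[180,150])*6, (proj("scene",(x+25,y,z))-[180,150])*6)
E
```

```text
0 [337.2 411.7] [368.4 446.1]
10 [336.8 390.3] [368.1 424.6]
20 [336.4 368.7] [367.8 402.8]
30 [335.9 346.8] [367.5 380.8]
```

View pics/s3c.png

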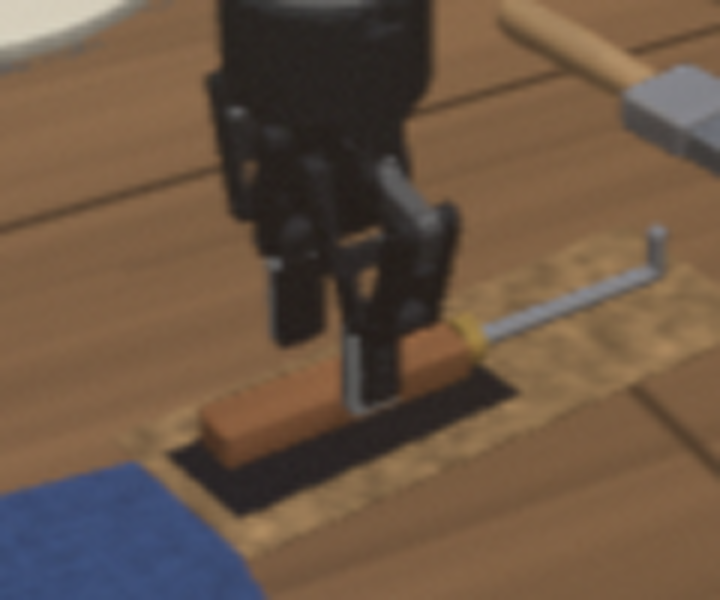

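```bash
python3 -m crank '[[[0,0,0.35],0],[[0,0,0.35],0],[[0,0,0.3],0],[[0,0,0],0]]'
python3 -m crank '[[[0,0,0],0],[[0,0,0],0],[[0,0,0],0],[[0,0,0],0],[[0,0,0],0],[[0,0,0],0]]' 0 80
```

```text
clock: 8.6
eef_pos: [427.5, -6.8, -21.0]
tool_rot: [[-0.079, 0.997, -0.001], [0.997, 0.079, -0.0], [0.0, -0.001, -1.0]]
contact_force: [0.5, 0.0, 0.1]
width: 44.9
finger_force: 0.0
clock: 9.35
eef_pos: [427.9, -6.8, -20.2]
tool_rot: [[-0.079, 0.997, 0.001], [0.997, 0.079, 0.0], [-0.0, 0.001, -1.0]]
contact_force: [-2.2, 0.2, 6.7]
width: 21.4
finger_force: 79.2
```

```bash
python3 -m crank '[[[0,0,-1],0],[[0,0,-1],0],[[0,0,0],0.037],[[0.4,2.8,0],0],[[0.4,2.8,0],0],[[0.4,2.8,0],0],[[0.4,2.8,0],0],[[0.36,2.95,0],0],[[0,0,0],0],[[0,0,0],0]]'
python3 - <<'E'
from h import *
P=camera_params("wrist");s=read_state()
a=save("wrist","w4");im=save("scene","s4")
cv2.imwrite("pics/s4c.png",cv2.resize(im[140:260,260:410][...,::-1],None,fx=5,fy=5,interpolation=cv2.INTER_CUBIC))
p=np.array(s["eef_pos"]);R=np.array(s["tool_rot"]);pin=p+R[:,0]*150;pin[2]=50
print(p,R[:,0],"pin",pin,proj("wrist",pin,P),(proj("scene",pin)-[260,140])*5, proj("wrist",(561,198.5,110),P))
E
```

```text
clock: 10.6
eef_pos: [567.4, 18.7, -1.3]
tool_rot: [[-0.041, 0.999, -0.001], [0.999, 0.041, -0.0], [-0.0, -0.001, -1.0]]
contact_force: [0.3, 1.0, -2.2]
width: 21.4
finger_force: 79.1
[567.4  18.7  -1.3] [-0.  1. -0.] pin [561.2 168.5  50. ] [281.5 -74.5] [376.8 343. ] [ 285.4 -228.8]
```

View pics/w4.png

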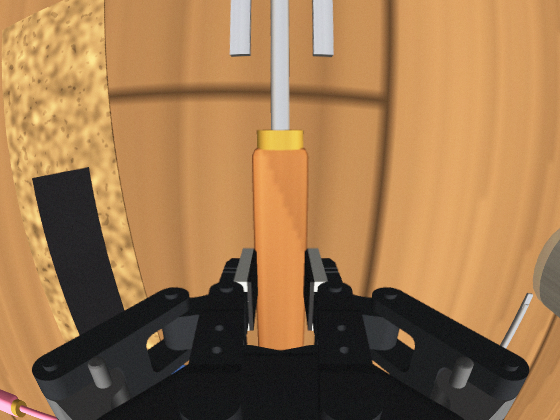

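View pics/s4c.png

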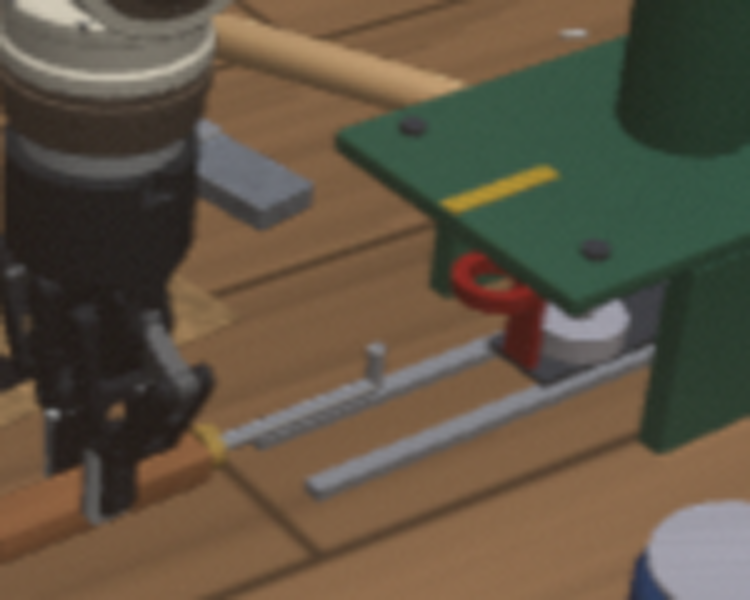

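```bash
python3 -m crank '[[[2,0.05,0],0],[[2,0,0],0],[[1.5,0,0],0],[[1,0,0],0],[[0,0,0],0]]'
python3 -m crank '[[[0,0,-0.6],0],[[0,0,-0.6],0],[[0,0,-0.6],0],[[0,0,0],0],[[0,0,0],0]]'
python3 - <<'E'
from h import *
im=save("scene","s5")
cv2.imwrite("pics/s5c.png",cv2.resize(im[170:240,300:400][...,::-1],None,fx=7,fy=7,interpolation=cv2.INTER_CUBIC))
E
```

```text
clock: 11.32
eef_pos: [565.9, 84.5, -0.7]
tool_rot: [[-0.043, 0.999, -0.0], [0.999, 0.043, -0.0], [-0.0, -0.0, -1.0]]
contact_force: [-0.4, -0.0, -1.9]
width: 21.7
finger_force: 79.1
clock: 11.95
eef_pos: [566.0, 83.6, 17.2]
tool_rot: [[-0.042, 0.999, -0.0], [0.999, 0.042, -0.0], [-0.0, -0.0, -1.0]]
contact_force: [-0.2, -0.7, -2.0]
width: 21.4
finger_force: 79.1
```

View pics/s5c.png

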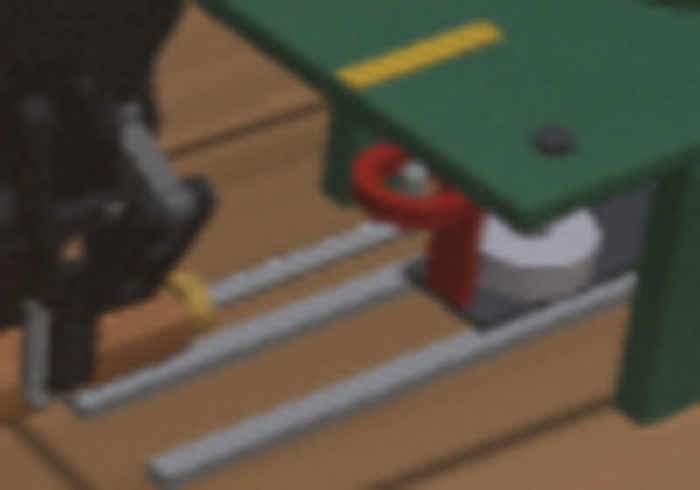

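```bash
python3 -m crank '[[[-1,0,0],0],[[-2,0,0],0],[[-2,0,0],0],[[-2,0,0],0],[[-2,0,0],0],[[-2,0,0],0],[[-2,0,0],0],[[-1.4,0,0],0],[[-0.7,0,0],0],[[0,0,0],0]]'
python3 -m crank '[[[-0.25,0,0],0],[[0,0,0],0]]'
```

```text
clock: 13.25
eef_pos: [572.5, -67.9, 17.3]
tool_rot: [[-0.041, 0.999, 0.0], [0.999, 0.041, -0.001], [-0.001, 0.0, -1.0]]
contact_force: [-0.7, 0.0, -1.9]
width: 21.3
finger_force: 79.1
clock: 13.5
eef_pos: [572.6, -69.5, 17.4]
tool_rot: [[-0.042, 0.999, 0.0], [0.999, 0.042, -0.0], [-0.0, 0.0, -1.0]]
contact_force: [-0.4, 1.2, -2.0]
width: 21.7
finger_force: 79.1
```

```bash
python3 -m crank '[[[-0.2,0,0],0],[[0,0,0],0]]' | grep -E "eef|contact"; python3 -m crank '[[[-0.2,0,0],0],[[0,0,0],0]]'| grep -E "eef|contact"
python3 -m crank '[[[-0.2,0,0],0],[[0,0,0],0]]'| grep -E "eef|contact"
python3 - <<'E'
from h import *
im=save("scene","s6");s=read_state();print(s["eef_pos"],s["ft_torque"])
cv2.imwrite("pics/s6c.png",cv2.resize(im[150:270,240:400][...,::-1],None,fx=5,fy=5,interpolation=cv2.INTER_CUBIC))
u=np.array([-.042,.999]);o=np.array([561,198.5])
e=o-110*u;st=o-54*u;print(e,st,(proj("scene",(*e,60))-[240,150])*5,(proj("scene",(*st,88))-[240,150])*5)
print(nets.mark_of("scene","seat")[:2],nets.mark_of("scene","eye")[:2],proj("scene",(*st,24)),proj("scene",(*e,60)))
E
```

```text
eef_pos: [572.6, -69.8, 17.3]
contact_force: [-0.4, 10.5, -1.6]
eef_pos: [572.6, -69.9, 17.1]
contact_force: [-0.3, 19.1, -1.7]
eef_pos: [572.6, -70.1, 17.0]
contact_force: [-0.9, 28.1, -1.3]
[572.6 -70.1  17. ] [ 5.6  0.  -0.2]
[565.6  88.6] [563.3 144.6] [332.4 331.6] [442.4 237.9]
[{'at': [325.8, 225.9], 'confidence': 0.87}] [{'at': [306.9, 214.6], 'confidence': 0.82}, {'at': [237.3, 217.9], 'confidence': 0.75}] [326.  221.8] [306.5 216.3]
```

View pics/s6c.png

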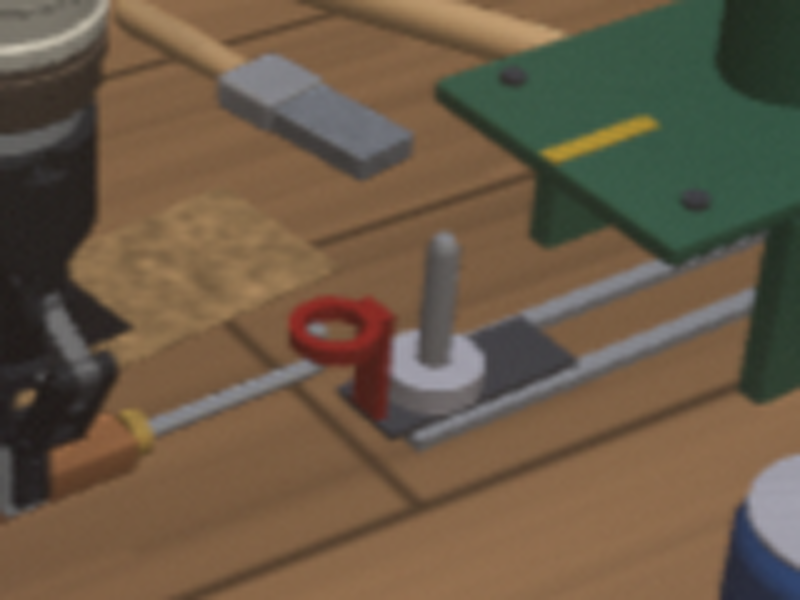

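```bash
python3 -m crank '[[[1,0,0],0],[[0.5,0,0],0],[[0,0,0],0],[[0,0,0.9],0],[[0,0,0.95],0],[[0,0,0],0]]'| grep -E "eef|contact"
python3 -m crank '[[[-2,0,0],0],[[-2,0,0],0],[[-2,0,0],0],[[0,-3,0],0],[[0,-3,0],-0.094],[[3,-3,0],0],[[3,-3,0],0],[[3,0,0],0],[[3,0,0],0],[[0,0,0],0]]'
```

```text
eef_pos: [571.2, -60.9, -2.7]
contact_force: [-0.1, -0.5, -2.5]
clock: 16.4
eef_pos: [439.1, -12.0, -0.8]
tool_rot: [[-0.137, 0.991, 0.001], [0.991, 0.137, 0.0], [0.0, 0.001, -1.0]]
contact_force: [0.2, 0.0, -1.7]
width: 21.5
finger_force: 79.3
```

```bash
python3 -m crank '[[[0.3,-0.15,0],0],[[0,0,0.8],0],[[0,0,0.7],0],[[0,0,0.35],0],[[0,0,0],0],[[0,0,0],0]]'| grep -E "eef|contact"
python3 -m crank '[[[0,0,0],0],[[0,0,0],0],[[0,0,0],0],[[0,0,0],0],[[0,0,-2],0],[[0,0,-6],0],[[0,0,-6],0],[[0,0,-2],0],[[0,0,0],0]]' 4.5
python3 - <<'E'
from h import *
for c in("top","wrist"):
  grab_frame(c);P=camera_params(c)
  for n,z in(("hook",0),("cork_mat",0),("cone_a1",6),("cone_b1",6)):
    for r in nets.mark_of(c,n)[:4]:print(c,n,np.round(r["at"]),round(r["confidence"],2),at(c,r["at"],z,P))
save("top","t7")
E
```

```text
eef_pos: [437.1, -9.7, -19.8]
contact_force: [0.5, 0.6, -2.1]
clock: 18.27
eef_pos: [438.0, -9.6, 141.7]
tool_rot: [[-0.136, 0.991, 0.003], [0.991, 0.136, -0.0], [-0.0, 0.003, -1.0]]
contact_force: [0.4, -0.4, -1.3]
width: 44.7
finger_force: 0.0
top hook [353. 324.] 0.88 [ 240.7 -196.1    0. ]
top cone_a1 [385. 207.] 0.73 [ 553.7 -284.3    6. ]
top cone_a1 [398. 238.] 0.62 [ 468.2 -317.8    6. ]
top cone_b1 [349. 200.] 0.68 [ 571.  -185.4    6. ]
wrist hook [102. 317.] 0.93 [ 229.9 -200.9    0. ]
wrist hook [280. 189.] 0.89 [435.3  -7.4   0. ]
wrist cork_mat [285. 191.] 0.61 [440.1  -8.2   0. ]
```

```bash
cat >> h.py <<'E'
def washers(cam,zr=3.5):
    P=camera_params(cam);im=grab_frame(cam);hsv=cv2.cvtColor(im,cv2.COLOR_RGB2HSV)
    gray=((hsv[...,1]<60)&(hsv[...,2]>90)).astype(np.uint8);yel=((hsv[...,0]>18)&(hsv[...,0]<34)&(hsv[...,1]>130)&(hsv[...,2]>90)).astype(np.uint8)
    out=[]
    for k,m in(("a",gray),("b",yel)):
        for c in cv2.findContours(m,cv2.RETR_EXTERNAL,cv2.CHAIN_APPROX_NONE)[0]:
            if len(c)<15:continue
            z=zr if k=="a" else zr+5
            w=np.array([at(cam,p,z,P)[:2] for p in c[:,0].astype(float)],np.float32)
            (x,y),(a,b),_=cv2.fitEllipse(w)
            if 36<b<60 and a/b>.75: out.append((k,x,y,a,b))
    for o in out: print(cam,o[0],np.round(o[1:],1))
    return out
def go(x,y,yawdeg):
    s=read_state();R=np.array(s["tool_rot"]);p=np.array(s["eef_pos"])
    a=np.radians(yawdeg);sp=np.arctan2(R[1,0],R[0,0])-a;sp=(sp+np.pi)%(2*np.pi)-np.pi
    d=np.array([x,y])-p[:2];X=np.array([np.cos(a),np.sin(a)]);Y=np.array([np.sin(a),-np.cos(a)])
    print("pos",p,"spin",round(sp,3),"then cm x,y:",np.round([d@X/10,d@Y/10],2))
E
python3 -m crank '[[[0,0,0],0.094],[[-5.15,0.32,0],0],[[-5.15,0.32,0],0],[[-5.15,0.32,0],0],[[-5.15,0.32,0],0],[[-5.15,0.32,0],0],[[-5.15,0.32,0],0],[[0,0,0],0],[[0,0,0],0]]' 6.2
python3 - <<'E'
from h import *
washers("top");washers("wrist");save("wrist","w8")
E
```

```text
clock: 19.95
eef_pos: [469.0, -317.3, 140.0]
tool_rot: [[-0.042, 0.999, -0.001], [0.999, 0.042, 0.001], [0.001, -0.001, -1.0]]
contact_force: [0.4, 0.6, -0.2]
width: 62.0
finger_force: 0.0
top a [ 466.  -319.1   46.2   48.7]
top a [ 548.8 -289.2   46.8   47.3]
top b [ 567.5 -190.1   43.4   44.1]
wrist a [ 464.7 -318.6   47.4   48.3]
wrist a [ 547.3 -288.3   47.6   48.6]
wrist b [ 566.5 -188.3   47.4   48.2]
```

View pics/w8.png

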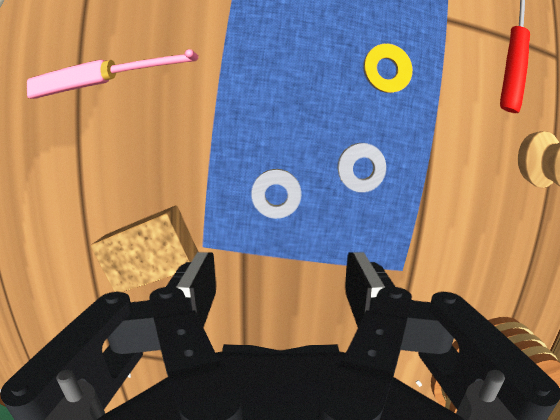

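```bash
python3 -m crank '[[[-0.12,-0.43,4],0],[[0,0,5],0],[[0,0,5],0],[[0,0,1.5],0],[[0,0,0.5],0],[[0,0,0],0],[[0,0,0],0]]'| grep -E "eef|contact|width"
```

```text
eef_pos: [466.0, -319.6, -17.9]
contact_force: [0.3, 0.7, 0.7]
width: 62.0
```

```bash
python3 -m crank '[[[0,0,0.3],0],[[0,0,0.25],0],[[0,0,0],0],[[0,0,0],0]]'| grep -E "eef|contact|width"
python3 -m crank '[[[0,0,0],0],[[0,0,0],0],[[0,0,0],0],[[0,0,0],0],[[0,0,0],0]]' 0 60| grep -E "eef|contact|width|finger"
```

```text
eef_pos: [464.9, -318.9, -25.2]
contact_force: [0.2, -0.4, -1.1]
width: 61.7
eef_pos: [465.2, -319.1, -24.1]
contact_force: [-3.2, 3.1, 8.0]
width: 40.7
finger_force: 59.4
```

```bash
python3 -m crank '[[[0,0,-1],0],[[0,0,-2],0],[[0,0,-3],0],[[0,0,-4],0],[[0,0,-2],0],[[0,0,0],0]]'| grep -E "eef|contact|width|finger"
python3 - <<'E'
from h import *
im=save("wrist","w9");s2=save("scene","s9")
washers("wrist",0)
p=read_state()["eef_pos"];c=proj("scene",p).astype(int);print(c)
a=im[150:380,150:410];b=cv2.resize(s2[max(c[1]-50,0):c[1]+40,max(c[0]-50,0):c[0]+50],None,fx=3.5,fy=3.5)
H=max(a.shape[0],b.shape[0]);f=lambda q:np.pad(q,((0,H-q.shape[0]),(0,0),(0,0)))
cv2.imwrite("pics/c9.png",np.hstack([f(a),f(b)])[...,::-1])
E
```

```text
eef_pos: [465.8, -319.5, 96.5]
contact_force: [0.1, -0.7, 0.3]
width: -0.2
finger_force: 0.0
wrist a [ 474.1 -319.5   48.5   49.4]
wrist a [ 548.8 -288.7   48.4   49.7]
wrist b [ 568.2 -187.3   48.4   49.1]
[ 96 236]
```

View pics/c9.png

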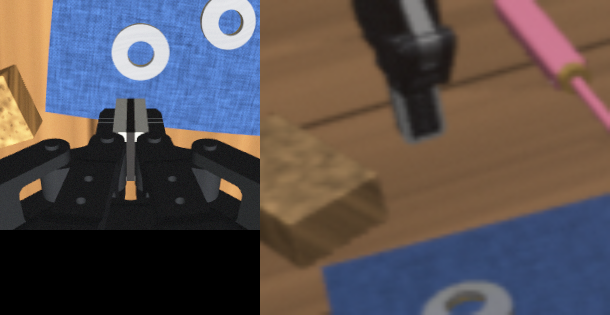

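```bash
python3 -m crank '[[[0,0,0],0],[[0,0,0],0],[[0,0,0],0]]' 6.2| grep -E "eef|width"
python3 - <<'E'
from h import *
w=washers("wrist",3.5); x=[q for q in w if q[1]<500][0]; go(x[1],x[2],92.4)
E
```

```text
eef_pos: [464.9, -318.9, 94.5]
width: 54.1
wrist a [ 473.9 -318.6   47.8   48.8]
wrist a [ 547.6 -288.2   47.8   49.2]
wrist b [ 566.7 -188.1   47.8   48.4]
pos [ 464.9 -318.9   94.6] spin 0.0 then cm x,y: [-0.   0.9]
```

```bash
python3 -m crank '[[[0,0.9,3],0],[[0,0,4],0],[[0,0,3],0],[[0,0,1.2],0],[[0,0,0.6],0],[[0,0,0],0],[[0,0,0],0]]' 6.2| grep -E "eef|contact|width"
python3 -m crank '[[[0,0,0.2],0],[[0,0,0.2],0],[[0,0,0],0]]' | grep -E "eef|contact|width"
```

```text
eef_pos: [474.6, -319.0, -22.0]
contact_force: [0.3, 0.6, -0.1]
width: 62.1
eef_pos: [473.8, -318.5, -27.4]
contact_force: [-0.2, -1.0, -0.9]
width: 61.9
```

```bash
for i in 1 2; do python3 -m crank '[[[0,0,0.15],0],[[0,0,0.1],0],[[0,0,0],0]]' | grep -E "eef|contact";done
```

```text
eef_pos: [473.9, -318.5, -29.8]
contact_force: [0.2, 0.3, -0.9]
eef_pos: [473.9, -318.5, -32.4]
contact_force: [0.5, -0.8, 0.5]
```

```bash
python3 -m crank '[[[0,0,0],0],[[0,0,0],0],[[0,0,0],0],[[0,0,0],0],[[0,0,0],0]]' 0 60| grep -E "eef|contact|width|finger"
python3 -m crank '[[[0,0,-1],0],[[0,0,-2],0],[[0,0,0],0],[[0,0,0],0]]' | grep -E "eef|contact|width|finger"
```

```text
eef_pos: [474.6, -319.1, -30.9]
contact_force: [0.1, -0.4, 7.8]
width: 44.5
finger_force: 63.4
eef_pos: [473.8, -318.4, -2.7]
contact_force: [0.4, 0.6, -1.0]
width: 44.4
finger_force: 61.2
```

```bash
python3 -m crank '[[[0,0,-4.5],0],[[0,0,-4.5],0],[[4.5,1.08,0],0],[[4.5,1.08,0],0],[[4.5,1.08,0],0],[[4.5,1.08,0],0],[[4.5,1.08,0],0],[[4.5,1.08,0],0]]' | grep -E "eef|contact|width|finger"
python3 -m crank '[[[4.5,1.08,0],0],[[4.5,1.08,0],0],[[4.5,1.08,0],0],[[4.5,1.08,0],0],[[0,0,0],0],[[0,0,0],0],[[0,0,0],0]]' | grep -E "eef|contact|width|finger"
python3 - <<'E'
from h import *
go(563.3,144.6,92.4)
im=save("scene","s10");P=camera_params("wrist");grab_frame("wrist")
for c in("scene","wrist"):
  for n,z in(("seat",24),("eye",60)):
    for r in nets.mark_of(c,n)[:2]:print(c,n,np.round(r["at"]),round(r["confidence"],2),at(c,r["at"],z))
b=cv2.resize(im[120:270,220:400][...,::-1],None,fx=4.2,fy=4.2,interpolation=cv2.INTER_CUBIC);cv2.imwrite("pics/s10c.png",b)
E
```

```text
eef_pos: [527.1, -44.5, 86.9]
contact_force: [1.3, -0.0, -1.0]
width: 44.6
finger_force: 61.5
eef_pos: [562.8, 134.6, 87.5]
contact_force: [-0.1, -0.8, 0.2]
width: 44.5
finger_force: 61.5
pos [562.8 134.6  87.5] spin -0.001 then cm x,y: [1.  0.1]
scene seat [325. 221.] 0.96 [561.  143.7  24. ]
scene seat [334. 318.] 0.21 [800.4  -8.8  24. ]
scene eye [310. 216.] 0.58 [566.6  96.4  60. ]
wrist seat [284. 198.] 0.63 [564.6 146.4  24. ]
wrist eye [283. 286.] 0.9 [565.9  92.7  60. ]
```

```bash
python3 -m crank '[[[1.02,0.08,0],0],[[0,0,0],0],[[0,0,2],0],[[0,0,1.2],0],[[0,0,1.0],0],[[0,0,0],0],[[0,0,0],0]]' | grep -E "eef|contact|width"
python3 -m crank '[[[0,0,1],0],[[0,0,0],0],[[0,0,0],0]]' | grep -E "eef|contact|width"
```

```text
eef_pos: [563.6, 145.9, 46.3]
contact_force: [-0.1, -0.4, -0.6]
width: 44.1
eef_pos: [563.3, 145.8, 35.7]
contact_force: [-0.0, 1.3, -0.4]
width: 44.2
```

```bash
python3 -m crank '[[[-0.05,0,1],0],[[0,0,1],0],[[0,0,1],0],[[0,0,0],0],[[0,0,0],0]]' | grep -E "eef|contact|width"
python3 -m crank '[[[0,0,0.5],0],[[0,0,0.5],0],[[0,0,0],0],[[0,0,0],0]]' | grep -E "eef|contact|width"
```

```text
eef_pos: [563.4, 145.3, 5.9]
contact_force: [-0.1, 0.4, -1.3]
width: 44.2
eef_pos: [563.4, 145.3, -4.2]
contact_force: [-0.1, -0.2, -0.3]
width: 44.1
```

Release, rise, and check.

```bash
python3 -m crank '[[[0,0,0.2],0],[[0,0,0],0],[[0,0,0],0]]' | grep -E "eef|contact|width"
python3 -m crank '[[[0,0,0],0],[[0,0,0],0],[[0,0,0],0],[[0,0,0],0],[[0,0,-2],0],[[0,0,-4],0],[[0,0,-4],0],[[0,0,-3],0],[[-3,0,-2],0],[[0,0,0],0]]' 5.9 | grep -E "eef|contact|width"
python3 - <<'E'
from h import *
im=save("scene","s11");save("wrist","w11")
b=cv2.resize(im[150:260,280:400][...,::-1],None,fx=5,fy=5,interpolation=cv2.INTER_CUBIC);cv2.imwrite("pics/s11c.png",b)
washers("top")
hsv=cv2.cvtColor(im,cv2.COLOR_RGB2HSV)
# vertical profile at arbor column in scene
c=proj("scene",(563.3,144.6,88));d=proj("scene",(563.3,144.6,24));print(c,d)
print(im[int(c[1])-4:int(d[1])+18,int(round(d[0]))].tolist())
E
```

```text
eef_pos: [563.4, 145.3, -6.2]
contact_force: [0.1, 0.5, 0.1]
width: 44.3
eef_pos: [565.5, 114.4, 145.7]
contact_force: [-0.2, -0.0, -1.4]
width: 58.8
top a [ 548.9 -289.4   46.8   47. ]
top b [ 567.7 -190.1   43.7   44.8]
[328.5 197.6] [326.1 221.8]
[[122, 92, 65], [119, 89, 63], [118, 89, 64], [115, 89, 66], [113, 93, 80], [97, 88, 81], [89, 84, 80], [85, 81, 78], [80, 75, 72], [79, 75, 71], [80, 75, 73], [79, 75, 73], [80, 76, 74], [80, 77, 75], [82, 77, 77], [82, 77, 75], [83, 79, 75], [82, 79, 77], [84, 80, 78], [85, 80, 79], [85, 82, 79], [86, 82, 80], [85, 81, 79], [86, 82, 80], [87, 83, 80], [87, 83, 81], [89, 85, 83], [104, 101, 101], [130, 130, 135], [135, 135, 141], [134, 134, 140], [135, 135, 141], [132, 132, 137], [103, 100, 101], [93, 88, 82], [105, 93, 68], [107, 101, 98], [108, 102, 102], [107, 100, 100], [106, 100, 101], [72, 68, 70], [77, 75, 76], [116, 116, 120], [128, 128, 133], [106, 104, 105], [94, 88, 83]]
```

```bash
python3 -m crank '[[[-5,-0.1,1],0],[[-5,-0.1,1],0],[[-5,-0.1,1],0],[[-5,-0.1,1],0],[[-5,-0.1,1],0],[[-5,-0.1,0],0],[[0,0,0],0],[[0,0,0],0],[[0,0,0],0]]' 6.2| grep -E "eef|width"
python3 - <<'E'
from h import *
w=washers("wrist",3.5); x=[q for q in w if q[0]=="b"][0]; go(x[1],x[2],92.4)
E
```

```text
eef_pos: [571.3, -183.3, 93.5]
width: 61.9
wrist a [ 546.8 -288.9   48.    50.8]
wrist b [ 565.6 -189.5   47.4   48.1]
pos [ 571.3 -183.3   93.7] spin 0.002 then cm x,y: [-0.6 -0.6]
```

```bash
python3 -m crank '[[[-0.6,-0.6,3],0],[[0,0,4],0],[[0,0,3],0],[[0,0,1.2],0],[[0,0,0.6],0],[[0,0,0.3],0],[[0,0,0],0],[[0,0,0],0]]' | grep -E "eef|contact|width"
python3 -m crank '[[[0,0,0.15],0],[[0,0,0],0],[[0,0,0],0]]' | grep -E "eef|contact|width"
python3 -m crank '[[[0,0,0],0],[[0,0,0],0],[[0,0,0],0],[[0,0,0],0],[[0,0,0],0]]' 0 60| grep -E "eef|contact|width|finger"
python3 -m crank '[[[0,0,-1],0],[[0,0,-2],0],[[0,0,0],0],[[0,0,0],0]]' | grep -E "eef|contact|width|finger"
```

```text
eef_pos: [565.9, -191.1, -26.5]
contact_force: [-0.3, 0.8, 0.6]
width: 61.9
eef_pos: [565.5, -190.9, -28.7]
contact_force: [0.5, -0.1, -0.7]
width: 61.9
eef_pos: [565.6, -191.0, -28.0]
contact_force: [-1.6, -0.0, 5.6]
width: 44.6
finger_force: 60.3
eef_pos: [565.4, -190.9, 0.9]
contact_force: [-0.2, -0.3, -0.2]
width: 44.3
finger_force: 61.2
```

```bash
python3 -m crank '[[[0,0,-4.3],0],[[0,0,-4.2],0],[[4.7,0.17,0],0],[[4.7,0.17,0],0],[[4.7,0.17,0],0],[[4.7,0.17,0],0],[[4.7,0.17,0],0],[[4.7,0.17,0],0],[[4.7,0.17,0],0],[[0,0,0],0]]' | grep -E "eef|contact|width|finger"
python3 -m crank '[[[0,0,0],0],[[0,0,0],0]]' | grep -E "eef|contact|width|finger"
```

```text
eef_pos: [562.9, 141.0, 85.1]
contact_force: [0.1, -0.7, -1.4]
width: 44.4
finger_force: 61.4
eef_pos: [563.5, 137.3, 86.0]
contact_force: [0.3, -0.4, 0.1]
width: 44.3
finger_force: 61.4
```

```bash
python3 - <<'E'
from h import *
go(563.3,143.6,92.4)
grab_frame("scene")
for c in("scene",):
  for n,z in(("seat",24),("eye",60),("cone_b1",118),("cone_a1",30)):
    for r in nets.mark_of(c,n)[:3]:print(c,n,np.round(r["at"]),round(r["confidence"],2),at(c,r["at"],z))
E
```

```text
pos [563.5 137.3  86. ] spin -0.001 then cm x,y: [0.6 0. ]
scene seat [326. 222.] 0.67 [565.4 144.   24. ]
scene eye [307. 214.] 0.6 [558.2  95.5  60. ]
scene cone_b1 [329. 184.] 0.66 [557.7 147.9 118. ]
scene cone_a1 [133. 294.] 0.67 [ 579.  -294.3   30. ]
scene cone_a1 [324. 220.] 0.57 [561.5 138.4  30. ]
```

```bash
python3 -m crank '[[[0.65,0,0],0],[[0,0,0],0],[[0,0,1.5],0],[[0,0,1.0],0],[[0,0,0.8],0],[[0,0,0.7],0],[[0,0,0],0],[[0,0,0],0]]' | grep -E "eef|contact|width"
python3 -m crank '[[[0,0,1],0],[[0,0,1],0],[[0,0,0.8],0],[[0,0,0],0],[[0,0,0],0]]' | grep -E "eef|contact|width|finger"
```

```text
eef_pos: [563.5, 144.9, 46.7]
contact_force: [-0.1, -0.1, 0.5]
width: 44.3
eef_pos: [563.4, 144.8, 18.4]
contact_force: [-0.3, -0.2, -0.5]
width: 44.2
finger_force: 61.4
```

```bash
python3 -m crank '[[[-0.05,0,0.5],0],[[0,0,0.4],0],[[0,0,0],0],[[0,0,0],0]]' | grep -E "eef|contact|width"
python3 -m crank '[[[0,0,0],0],[[0,0,0],0],[[0,0,0],0],[[0,0,0],0],[[0,0,-2],0],[[0,0,-4],0],[[0,0,-3],0],[[0,0,-2],0],[[-4,0,-1],0],[[-5,0,0],0]]' 5.9 | grep -E "eef|contact|width"
python3 -m crank '[[[-5,-0.4,0],0],[[-5,-0.4,0],0],[[-5,-0.4,0],0],[[-5,-0.4,0],0],[[-5,-0.4,0],0],[[-5,-0.4,0],0],[[-4,0,0],0],[[0,0,0],0],[[0,0,0],0]]' 6.2 | grep -E "eef|width"
python3 - <<'E'
from h import *
w=washers("wrist",3.5);washers("top"); x=[q for q in w if q[0]=="a"][0]; go(x[1],x[2],92.4)
im=save("scene","s12")
hsv=cv2.cvtColor(im,cv2.COLOR_RGB2HSV)[190:245,300:350];m=(hsv[...,0]>18)&(hsv[...,0]<34)&(hsv[...,1]>120)
y,x=np.nonzero(m);print("yellow",m.sum(),x.min()+300 if len(x) else 0,x.max()+300 if len(x) else 0,y.min()+190 if len(x) else 0,y.max()+190 if len(x) else 0)
for z in(24,36,48,60):print(z,proj("scene",(563.3,144.6,z)))
E
```

```text
eef_pos: [563.3, 144.3, 9.4]
contact_force: [-0.1, 0.6, -0.3]
width: 44.5
eef_pos: [567.6, 54.2, 130.4]
contact_force: [0.6, 0.7, 0.1]
width: 59.0
eef_pos: [557.3, -286.0, 129.1]
width: 62.1
wrist a [ 547.  -288.5   47.6   48.4]
top a [ 548.9 -289.1   47.2   48. ]
top b [571.  150.2  47.   48.6]
pos [ 557.5 -285.4  129.4] spin 0.001 then cm x,y: [-0.3 -1.1]
yellow 148 317 338 207 219
24 [326.1 221.8]
36 [326.5 217.4]
48 [327.  212.9]
60 [327.4 208.4]
```

```bash
python3 -m crank '[[[-0.3,-1.1,3],0],[[0,0,5],0],[[0,0,4],0],[[0,0,2],0],[[0,0,1],0],[[0,0,0.5],0],[[0,0,0],0],[[0,0,0],0]]' | grep -E "eef|contact|width"
python3 - <<'E'
from h import *
s=read_state();print(s["eef_pos"])
E
```

```text
eef_pos: [547.1, -290.1, -24.6]
contact_force: [0.1, -0.1, 0.2]
width: 62.0
[ 547.1 -290.1  -24.6]
```

```bash
python3 -m crank '[[[0.1,0,0.4],0],[[0,0,0.35],0],[[0,0,0],0],[[0,0,0],0]]' | grep -E "eef|contact|width"
python3 -m crank '[[[0,0,0],0],[[0,0,0],0],[[0,0,0],0],[[0,0,0],0],[[0,0,0],0]]' 0 60| grep -E "eef|contact|width|finger"
python3 -m crank '[[[0,0,-1],0],[[0,0,-2],0],[[0,0,0],0],[[0,0,0],0]]' | grep -E "eef|contact|width|finger"
```

```text
eef_pos: [546.4, -288.8, -33.3]
contact_force: [-0.0, -0.8, 1.3]
width: 61.8
eef_pos: [547.6, -289.5, -30.9]
contact_force: [-2.0, 1.5, 11.6]
width: 44.3
finger_force: 66.3
eef_pos: [546.5, -288.8, -3.2]
contact_force: [1.5, -0.5, -0.7]
width: 44.1
finger_force: 61.5
```

```bash
python3 -m crank '[[[0,0,-4.4],0],[[0,0,-4.4],0],[[4.7,0.38,0],0],[[4.7,0.38,0],0],[[4.7,0.38,0],0],[[4.7,0.38,0],0],[[4.7,0.38,0],0],[[4.7,0.38,0],0]]' | grep -E "eef|contact|width|finger"
python3 -m crank '[[[4.7,0.38,0],0],[[4.7,0.38,0],0],[[4.7,0.38,0],0],[[0,0,0],0],[[0,0,0],0],[[0,0,0],0]]' | grep -E "eef|contact|width|finger"
python3 -c "
from h import *
go(563.3,144.6,92.4)"
```

```text
eef_pos: [557.0, -4.6, 84.1]
contact_force: [0.5, -0.7, -0.6]
width: 44.0
finger_force: 61.5
eef_pos: [562.8, 134.3, 84.6]
contact_force: [0.1, -0.6, -0.1]
width: 43.9
finger_force: 61.5
pos [562.8 134.3  84.6] spin -0.001 then cm x,y: [1.  0.1]
```

```bash
python3 -m crank '[[[1.0,0.05,0],0],[[0,0,0],0],[[0,0,1.5],0],[[0,0,1.0],0],[[0,0,0.8],0],[[0,0,0.7],0],[[0,0,0],0],[[0,0,0],0]]' | grep -E "eef|contact|width"
python3 -m crank '[[[0,0,1],0],[[0,0,0.8],0],[[0,0,0.5],0],[[0,0,0.3],0],[[0,0,0],0],[[0,0,0],0]]' | grep -E "eef|contact|width|finger"
```

```text
eef_pos: [563.1, 145.3, 45.1]
contact_force: [-0.6, 0.1, -0.7]
width: 44.0
eef_pos: [563.1, 145.3, 19.1]
contact_force: [0.6, -0.1, -0.3]
width: 43.9
finger_force: 61.5
```

```bash
python3 -m crank '[[[0,0,0],0],[[0,0,0],0],[[0,0,0],0],[[0,0,0],0],[[0,0,-2],0],[[0,0,-4],0],[[0,0,-4],0],[[0,0,-3],0],[[0,0,0],-0.094]]' 5.9 | grep -E "eef|contact|width"
python3 -m crank '[[[-3.4,-3.65,0],0],[[-3.4,-3.65,0],0],[[-3.4,-3.65,0],0],[[-3.4,-3.65,0],0],[[0,0,0],0],[[0,0,0],0],[[0,0,0],0]]' 4.5 | grep -E "eef|width"
python3 - <<'E'
from h import *
P=camera_params("wrist");save("wrist","w13");im=save("scene","s13")
for n,z in(("hook",0),("cork_mat",0)):
    for r in nets.mark_of("wrist",n)[:3]:print(n,np.round(r["at"]),round(r["confidence"],2),at("wrist",r["at"],z,P))
w=cv2.imread("pics/w13.png")
b=cv2.resize(im[170:250,290:370][...,::-1],(420,420),interpolation=cv2.INTER_CUBIC)
cv2.imwrite("pics/c13.png",np.hstack([w[:,100:480],b]))
q=proj("wrist",(437,-9,18),P);print(q,proj("wrist",(437-20,-9+149,31),P))
c=proj("top",(563.3,144.6,60)).astype(int);print("count left",end=" ");washers("top")
E
```

```text
eef_pos: [564.2, 145.6, 151.9]
contact_force: [0.3, -0.6, -0.9]
width: 59.0
eef_pos: [437.2, -8.7, 148.7]
width: 45.0
hook [281. 192.] 0.85 [437.6 -11.6   0. ]
hook [104. 312.] 0.82 [ 229.8 -197.4    0. ]
[280.5 193.7] [281.1  31.6]
count left
```

View pics/c13.png

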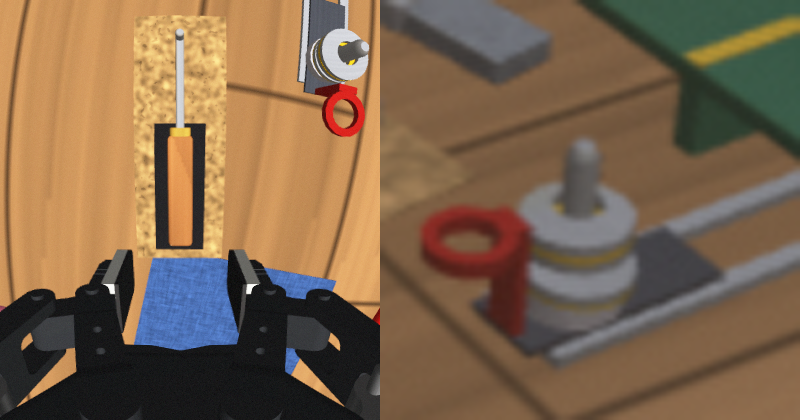

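```bash
python3 -m crank '[[[-0.08,0,5],0],[[0,0,5],0],[[0,0,3],0],[[0,0,2],0],[[0,0,1],0],[[0,0,0.6],0],[[0,0,0.3],0],[[0,0,0],0],[[0,0,0],0]]' | grep -E "eef|contact|width"
```

```text
eef_pos: [437.2, -10.1, -19.7]
contact_force: [-0.0, 0.8, 0.1]
width: 45.1
```

```bash
python3 -m crank '[[[0,0,0.3],0],[[0,0,0],0],[[0,0,0],0]]' | grep -E "eef|contact|width"
python3 -m crank '[[[0,0,0],0],[[0,0,0],0],[[0,0,0],0],[[0,0,0],0],[[0,0,0],0]]' 0 90| grep -E "eef|contact|width|finger"
python3 -m crank '[[[0,0,-1],0],[[0,0,-1],0],[[0,0,0],0],[[0,0,0],0]]' | grep -E "eef|contact|width|finger"
python3 -c "
from h import *
u=np.array([-.042,.999]);o=np.array([561,198.5])
t=o-(110+150+35)*u;print(t);go(t[0],t[1],92.4)"
```

```text
eef_pos: [436.8, -10.1, -23.2]
contact_force: [-0.5, 0.5, -0.2]
width: 45.0
eef_pos: [437.1, -10.0, -22.8]
contact_force: [-1.0, 0.1, 5.7]
width: 21.3
finger_force: 89.1
eef_pos: [436.8, -10.1, -3.3]
contact_force: [-0.2, -0.1, -1.3]
width: 21.7
finger_force: 88.5
[573.4 -96.2]
pos [436.8 -10.1  -3.3] spin 0.094 then cm x,y: [-9.2 13.3]
```

```bash
python3 -m crank '[[[-3,0,0],0.047],[[-3,0,0],0.047],[[-3.2,0,0],0],[[0,3,0],0],[[0,3,0],0],[[0,3,0],0],[[0,3,0],0],[[0,1.3,0],0],[[0,0,0],0],[[0,0,0],0]]' | grep -E "eef|contact|width|finger"
python3 - <<'E'
from h import *
u=np.array([-.042,.999]);o=np.array([561,198.5]);t=o-(260+35)*u;go(t[0],t[1],92.4)
# pin location in scene: predicted vs brightness
s=read_state();p=np.array(s["eef_pos"]);R=np.array(s["tool_rot"]);
c=proj("scene",[*(p+150*R[:,0])[:2],p[2]+23+31]);print("pin top pred",c)
im=save("scene","s14");g=im.astype(int);x,y=np.round(c).astype(int);
sat=g.max(2)-g.min(2)
print(sat[y-6:y+14,x-6:x+7])
P=camera_params("wrist");w=grab_frame("wrist");print([np.round(proj("wrist",[*(p+k*R[:,0])[:2],p[2]+32],P),1) for k in(60,80)])
hs=cv2.cvtColor(w,cv2.COLOR_RGB2HSV)
for r in(30,60,90):
  c=np.nonzero((hs[r,230:330,1]<50)&(hs[r,230:330,2]>70))[0]+230;print(r,c.min() if len(c) else 0,c.max() if len(c) else 0,len(c))
E
```

```text
eef_pos: [576.8, -96.1, -3.4]
contact_force: [-0.6, 0.5, -1.9]
width: 21.3
finger_force: 88.8
pos [576.8 -96.1  -3.4] spin -0.0 then cm x,y: [-0.  -0.3]
pin top pred [293.6 226. ]
[[57 51 45 41 43 48 54 56 58 56 54 52 52]
 [58 57 53 45 40 42 48 52 56 55 55 53 53]
 [58 56 56 51 45 39 40 46 51 53 54 55 54]
 [57 57 55 54 50 43 38 40 44 50 55 56 58]
 [55 55 54 54 53 49 45 41 41 47 54 59 60]
 [54 54 53 53 50 44 43 42 40 41 49 55 58]
 [53 54 56 49 23  5  8 28 43 40 40 47 55]
 [56 59 58 47 15  3  3 12 41 47 42 41 48]
 [60 59 58 47 17  7  7 19 47 55 47 41 40]
 [60 59 58 46 19  7  9 27 57 59 57 48 42]
 [59 59 58 46 18  7 10 28 57 61 60 56 49]
 [59 60 59 47 18  7 10 27 57 61 60 59 56]
 [59 60 58 43 12  8  9 28 57 61 60 60 59]
 [58 53 43 26  7  6 12 33 57 59 59 59 58]
 [30 15  4  5  4  2 13 35 56 59 58 58 59]
 [ 4  5  6  3  3  7 18 41 57 58 57 57 57]
 [ 4  1  4  7 10 20 40 53 56 57 56 57 58]
 [ 6  8 18 30 40 52 56 57 58 57 57 57 57]
 [19 37 52 54 55 58 57 57 57 57 58 56 57]
 [52 55 57 58 58 57 57 57 57 57 58 58 57]]
[array([281.4, 137.5]), array([281.4,  91.2])]
30 271 288 18
60 271 288 18
90 271 288 18
```

```bash
python3 -m crank '[[[1,-0.33,0],0],[[1,0,0],0],[[1,0,0],0],[[0.5,0,0],0],[[0,0,0],0],[[0,0,0],0]]' | grep -E "eef|contact"
python3 -m crank '[[[0,0,-0.6],0],[[0,0,-0.6],0],[[0,0,-0.6],0],[[0,0,0],0],[[0,0,0],0]]'| grep -E "eef|contact"
python3 - <<'E'
from h import *
s=read_state();p=np.array(s["eef_pos"]);R=np.array(s["tool_rot"]);print(s["ft_torque"])
c=proj("scene",[*(p+150*R[:,0])[:2],p[2]+23+31]);print("pin top pred",c)
im=save("scene","s15");x,y=np.round(c).astype(int)
h=cv2.cvtColor(im,cv2.COLOR_RGB2HSV)
for r in range(y-6,y+12):print(r,"".join("R" if (h[r,q,0]<8 or h[r,q,0]>172) and h[r,q,1]>120 else ("." if h[r,q,1]>70 else "#") for q in range(x-16,x+24)))
E
```

```text
eef_pos: [573.1, -61.3, -3.2]
contact_force: [0.4, -0.1, -2.1]
eef_pos: [573.0, -61.2, 14.7]
contact_force: [0.6, -0.6, -2.8]
[-0.1 -0.  -0. ]
pin top pred [307.  213.2]
207 ..........................##############
208 ..........................##############
209 ............RRRRRR....R..#######..######
210 ..........RRRRRRRRRRRRRRR########.######
211 ........RRRRRRRRRRRRRRRRRR##############
212 .......RRRRRRRRRRRRRRRRRRRR#############
213 .......RRRRRRRR##.RRRRRRRRR.############
214 .......RRRRRR.####.RRRRRRRR.############
215 .......RRRR...####..RRRRRRRR############
216 .......RRRR...####..RRRRRRRR.###########
217 .......RRRRRR..###..RRRRRRR...##########
218 .......RRRRRRRRRRRRRRRRRRRRR......######
219 ........RRRRRRRRRRRRRRRRRRR.###.........
220 .........RRRRRRRRRRRRRRRRRR#######......
221 ...........RRRRRRRRRRRRRRRR#############
222 .........###.RRRRRRRRRRRRRR#############
223 ......#########.....RRRRRRR#############
224 ...###########......RRRRRRR.############
```

```bash
python3 -m crank '[[[0.6,0,0],0],[[0.5,0,0],0],[[1,0,0],0],[[1.5,0,0],0],[[1.8,0,0],0],[[1.8,0,0],0],[[1.8,0,0],0],[[1.8,0,0],0],[[1.5,0,0],0],[[0,0,0],0]]' | grep -E "eef|contact|width"
python3 -m crank '[[[1,0,0],0],[[0.8,0,0],0],[[0.6,0,0],0],[[0.4,0,0],0],[[0,0,0],0],[[0,0,0],0]]' | grep -E "eef|contact|width"
for i in 1 2 3; do python3 -m crank '[[[0.2,0,0],0],[[0,0,0],0]]' | grep -E "eef|contact";done
```

```text
eef_pos: [567.7, 63.3, 14.8]
contact_force: [0.8, 0.2, -2.1]
width: 21.2
eef_pos: [566.7, 89.9, 14.8]
contact_force: [0.2, 0.4, -1.1]
width: 21.2
eef_pos: [566.6, 91.6, 14.8]
contact_force: [0.1, -1.7, -1.5]
eef_pos: [566.5, 93.4, 14.8]
contact_force: [0.5, -3.9, -2.8]
eef_pos: [566.4, 93.7, 14.6]
contact_force: [0.5, -12.8, -2.1]
```

```bash
python3 -m crank '[[[0.2,0,0],0],[[0,0,0],0]]' | grep -E "eef|contact"
python3 -m crank '[[[-0.8,0,0],0],[[-0.55,0,0],0],[[0,0,0],0],[[0,0,0.6],0],[[0,0,0.6],0],[[0,0,0.6],0],[[0,0,0],0]]' | grep -E "eef|contact|width"
```

```text
eef_pos: [566.2, 93.8, 14.4]
contact_force: [0.7, -22.4, -2.2]
eef_pos: [566.4, 84.2, -4.1]
contact_force: [-0.1, 0.1, -1.7]
width: 21.2
```

```bash
python3 -m crank '[[[-1.5,0,0],0],[[-2,0,0],0],[[-3,0,0],0],[[-3,0,0],0],[[-3,0,0],0],[[0,-3,0],0],[[0,-3,0],-0.047],[[0,-3,0],-0.047],[[0,-3,0],0],[[0,0,0],0]]' | grep -E "eef|contact|width"
python3 - <<'E'
from h import *
go(437.1,-9.7,97.8)
im=save("scene","s16");save("top","t16")
for r in nets.mark_of("scene","eye")[:2]+nets.mark_of("scene","seat")[:2]:print(np.round(r["at"]),r["confidence"])
u=np.array([-.042,.999]);o=np.array([561,198.5]);print(proj("scene",(*(o+35*u),60)))
h0=cv2.cvtColor(cv2.imread("pics/scene0.png"),cv2.COLOR_BGR2HSV);h1=cv2.cvtColor(im,cv2.COLOR_RGB2HSV)
for h in(h0,h1):
  m=(((h[...,0]<8)|(h[...,0]>172))&(h[...,1]>120));m[:,:335]=0;m[:,400:]=0;m[:170]=0;m[240:]=0;y,x=np.nonzero(m);print(m.sum(),x.mean(),y.mean(),x.min(),x.max())
E
```

```text
eef_pos: [451.3, -51.2, -2.8]
contact_force: [1.2, 0.2, -2.3]
width: 21.1
pos [451.3 -51.2  -2.8] spin -0.002 then cm x,y: [ 4.3 -0.8]
[360. 195.] 0.72
[374. 206.] 0.95
[358.7 196.5]
195 359.93333333333334 200.75897435897437 350 368
194 360.04639175257734 200.79896907216494 350 368
```

```bash
python3 -m crank '[[[2,-0.4,0],0],[[2,-0.4,0],0],[[0.3,0,0],0],[[0,0,0.8],0],[[0,0,0.6],0],[[0,0,0],0],[[0,0,0.4],0],[[0,0,0.15],0],[[0,0,0],0],[[0,0,0],0]]' | grep -E "eef|contact|width"
```

```text
eef_pos: [438.9, -8.5, -22.7]
contact_force: [-0.9, -0.5, -2.4]
width: 21.4
```

```bash
python3 -m crank '[[[0,0,0],0],[[0,0,0],0],[[0,0,0],0],[[0,0,0],0],[[0,0,-2],0],[[0,0,-5],0],[[0,0,-6],0],[[0,0,-3],0],[[0,0,0],0],[[0,0,0],0]]' 4.5 | grep -E "clock|eef|contact|width"
python3 - <<'E'
from h import *
P=camera_params("wrist");im=save("wrist","w17")
h=cv2.cvtColor(im,cv2.COLOR_RGB2HSV)
print(nets.mark_of("wrist","hook")[:2],proj("wrist",(438,-9,0),P))
m=((h[...,2]<45)).astype(np.uint8);m[250:]=0
y,x=np.nonzero(m[120:250,200:340]);print("dark px",x.min()+200,x.max()+200,y.min()+120,y.max()+120)
o=((h[...,0]<20)&(h[...,1]>150)&(h[...,2]>120)).astype(np.uint8);o[:110]=0;o[260:]=0;o[:,:258]=0;o[:,304:]=0
y,x=np.nonzero(o);print("orange",x.min(),x.max(),y.min(),y.max())
w=cv2.imread("pics/w13.png");print("prev compare",nets.mark_of("top","glue_jar")[:1])
E
```

```text
clock: 64.55
eef_pos: [438.6, -8.4, 136.4]
contact_force: [-0.1, 0.0, -0.7]
width: 45.3
[{'at': [279.9, 189.5], 'confidence': 0.55}] [280.2 192.6]
dark px 252 304 124 249
orange 268 293 126 249
prev compare [{'at': [280.5, 127.4], 'confidence': 0.62}]
```

```bash
python3 -c "
from bench import order
print(order.sign_off())"
```

```text
the job is handed in; nothing more can be done
None
```

The job is handed in at about 65 s: carriage pulled fully out, all three washers stacked with faces alternating, carriage pushed home to its stop, rod back on the cork mat with its handle on the dark patch, glue jar standing; I did not recheck the stack after the push.

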